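# Stand the toppled flange pipe up and slide it home

## Robot

A 6-joint arm with a two-finger parallel gripper is mounted at the origin on the work surface. World frame = base frame: x ahead of the robot, y to its left, z up, the work surface at z = 0. Lengths are in m, angles in rad, forces in N, time in s.
With the tool pointing down it reaches from about 0.2 to 0.875 m from the base axis. Payload 3.4 kg.
Tool frame: the origin (TCP) lies midway between the tips of the shut fingers; the grasp point (between the pads) lies 19 mm behind it; z points along the fingers, x is the direction in which the jaws open and shut, and the axes are right-handed (so a half turn about z gives the same grasp; the last joint's range is limited). The gripper opens to 94 mm and grips with 3 to 60 N. Pads are 16 mm wide; open, the fingers measure 119 mm over their backs; the gripper's body (75 mm by 177 mm) begins 78 mm behind the grasp point.
Start: joints at [1.035, 0.276, 1.505, -0, 1.361, -0.121], TCP at [0.232, 0.526, 0.205] pointing down, gripper open.
Joint ranges: [-2.89, 2.89], [-0.75, 2.08], [0.22, 2.7], [-1.18, 4.32], [0.11, 2.71], [-2.7, 2.7]. Speed limits (rad/s): [2.57, 2.57, 3.14, 3.14, 3.14, 3.14].

## Interface

Orientations are given as a unit quaternion [w, x, y, z].
In Python, from rig import read_state, get_image, close_job gives the robot as it stands.
- The arm moves only by the tool carry_out, never from a script. Its argument "steps" is a list of rows, each an object with "translation": the shift along the world's x, y, z in cm, a list of three; "yaw": the turn about the world's z in degrees; "claw": the opening, from 0 (shut) to 1 (fully open). A call has 1 to 10 rows; each row shifts and turns the commanded pose from where the row before left it; what a row does not reach is not made up. A row lasts 1/8 s, in which the tool goes at most 62.5 mm and 10.7 degrees, less where a joint would pass 70% of its speed; a pose out of reach is approached as far as the arm can. A call is refused whole if a number of a shift passes 6.25 or a number of a turn 10.7, either way. A call with a gripper value outside its range is refused whole. The fingers move at their own pace and stop on an object; "grip_force" is the grip in N (left out, the last holds). Time passes only in rows, so rows that do not move let the fingers close. It gives the time, the measured TCP pose, the force and the opening at its end, in the units of the state.
- read_state(): the state, without advancing time (a new reading comes with each control period).
- get_image(name): name is "scene" or "top" or "wrist"; returns a dict with "pixels" (420x560x3 uint8, red, green, blue), "z_map" (420x560 float32, m along the optical axis (not along the pixel's ray), 0 where there is no reading), "fx", "fy", "cx", "cy" (pixels), "dist_coeffs" ([k1, k2, p1, p2, k3] as OpenCV has them; the pictures are not rectified), "xyz" and "orientation" of the camera in the world; the wrist camera has in their place "tool_from_camera" (4x4, takes a point from camera to tool coordinates, whose origin is the TCP and whose axes are the tool frame's). Camera axes: x right, y up, looking along -z (the intrinsics and any distortion apply to the point x, -y, -z); pixel columns grow to the right and rows downward; lengths in m; the calibration is good to about 2 mm. A picture is of the moment at which its call begins: read the wrist's pose just before it.
- close_job(): hands the job in, once; it reports no verdict.
The state is a dict: "time_s": time; "joint_positions": joint angles; "dq": joint speeds; "joint_efforts": joint torques, N m; "position": TCP position; "eef_rot": TCP orientation; "ft_force": force on the tool from outside, world axes, zero at the start; "moment": the same for the moment, N m; "grip_width": finger opening in m.
Only numpy, scipy, OpenCV 4.12 (cv2) and the standard library are available. Lean on these libraries where they do the work, as an engineer would, in place of code of your own. Each camera call takes 0.05 s, during which the arm holds its last target. There are 200 camera calls.

## Task

One short flanged pipe has toppled over and lies on its side in front of the U-shaped steel bay on the bench. Push it over with the fingertips so that it stands up on its square flange in front of the bay, then slide it along the bench into the bay until the flange sits squarely against the back stop. Only push it: do not pick it up or carry it, leave the other parts where they are, and finish clear of it.

Things in the scene. Friction and masses are not known exactly. Their poses are not given: they have to be found in the camera images.
- stub: Toppled bare aluminium casting, about 0.5 kg: square flange 110 x 110 x 16 mm with a 52 mm diameter pipe on its middle, 100 mm tall when standing. Origin: centre of the flange's flat underside; z runs along the pipe to its open end (up when it stands); x, y along the flange's sides. At the start z points away from the bay, 17 degrees down. Pushed below 40 mm height when standing, it slides upright.
- stub_end (a point): Centre of the toppled pipe's open end, 100 mm from stub along z; a collar 60 mm in diameter, 8 mm long, surrounds it. At the start the casting rests on this collar and on one side of the flange.
- stub_edge (a point): Middle of the flange edge that is uppermost at the start (105 mm above the bench), on the pipe's side; 29 mm of flange stand clear between it and the pipe. Pushed there level towards the bay, the casting rolls over its lower flange edge and drops on the flange, its centre ending some 70 mm further on; the pipe swings up behind the pusher and may lean on it until it has gone about 115 mm past the start origin.
- bay: Fixed bay of smooth, slippery dark angle iron screwed to the bench, open towards the robot: a back stop and two side strips, all 30 mm high and 6 mm thick, the sides 100 mm long and 210 mm apart inside. Origin: middle of the back stop's inner face at bench height (z = 0); x points into the back stop, away from the open side, y along the stop to the left, z up.
- upright_stub: Bystander: a casting like the toppled one, already standing on its flange, 110 x 110 x 100 mm, beside the bay. Origin under its centre.
- turbine_housing: Bystander: dark round turbine housing, 110 mm diameter, 72 mm high, with a side outlet. Origin under its centre.
- control_module: Bystander: flat black ribbed control module, about 135 x 140 x 32 mm. Origin under its centre.
- sleeve: Bystander: steel sleeve standing on end, 56 mm diameter, 60 mm high. Origin under its centre.
- jar: Bystander: white plastic jar, 52 mm diameter, 75 mm high. Origin under its centre.
- big_bolt: Bystander: big bolt standing on its 32 mm head, 62 mm high. Origin under its centre.
- wrench: Bystander: wrench lying flat. Origin under its middle.
Not all that is in view belongs to the job. Leave any green or pink look-alike of the stub alone.

How it is judged:
On the way:
1. the toppled pipe stands on its flange in front of the bay, not yet home (angle between stub's own z axis and vertical below 0.08 rad and height (world z) of stub below 0.006 m and x of stub in the frame of bay below -0.075 m), for 0.2 s.
At the end, for the whole second after the job is handed in: The pipe stands still on its flange (within 0.06 rad of upright) between the side strips of the bay, its centre at most 62 mm from the back stop's inner face (55 mm when touching it) and its flange square to the stop within 0.12 rad (angle between stub's own z axis and vertical below 0.06 rad and height (world z) of stub below 0.006 m and x of stub in the frame of bay between -0.062 and -0.045 m and y of stub in the frame of bay between -0.055 and 0.055 m and (angle between the x axis of stub and the x axis of bay, either way round below 0.12 rad or angle between the y axis of stub and the x axis of bay, either way round below 0.12 rad) and linear speed of stub below 0.02 m/s).
It fails at once if the toppled pipe is lifted or carried (height (world z) of stub above 0.07 m or height (world z) of stub_end above 0.135 m or (angle between stub's own z axis and vertical below 0.12 rad and height (world z) of stub above 0.015 m)).
It fails at once if another part is disturbed (moved more than 20 mm or tipped over) (distance of any of upright_stub, turbine_housing, control_module, sleeve, jar, big_bolt, wrench from where it was at the start of the episode above 0.02 m or angle between any of upright_stub, turbine_housing, control_module, sleeve, jar, big_bolt, wrench's own z axis and vertical above 0.5 rad).
It also fails if it takes over 72 s, if anything falls off the work surface, if the arm or the gripper's body presses on something with over 40 N, if the wrist force passes 120 N, or if a joint passes its speed limit or range.

## Working session

There is one attempt and no reset: what is moved stays moved. The work goes in short steps, Python scripts to look and compute and a tool call to move; the robot and the scene stay as the last step left them, time stands still between calls to the robot, and variables do not carry over. Pictures are saved under pics/ and viewed, about 8 in all and at most 12, crops included, and the job is handed in when it is done.

Besides the shell and the picture viewer there is one more tool, called after ">>>" as name(argument=value, ...) on one line, values as JSON. carry_out: Moves the arm, as the interface text tells. Its arguments: {"type":"object","properties":{"steps":{"type":"array","items":{"type":"object","properties":{"translation":{"type":"array","items":{"type":"number"}},"yaw":{"type":"number"},"claw":{"type":"number"}}}},"grip_force":{"type":"number"}},"required":["steps"]}

```bash
mkdir -p pics; cat > h.py <<'E'
import numpy as np, cv2
from scipy.spatial.transform import Rotation as R
from rig import read_state,get_image
def rot(q): return R.from_quat([q[1],q[2],q[3],q[0]]).as_matrix()
def cloud(im,st=None):
    z=im['z_map']; h,w=z.shape
    u,v=np.meshgrid(np.arange(w),np.arange(h))
    K=np.array([[im['fx'],0,im['cx']],[0,im['fy'],im['cy']],[0,0,1.]])
    n=cv2.undistortPoints(np.stack([u,v],-1).reshape(-1,1,2).astype(float),K,np.array(im['dist_coeffs'],float)).reshape(h,w,2)
    p=np.stack([n[...,0]*z,-n[...,1]*z,-z],-1)
    if 'xyz' in im: P=p@rot(im['orientation']).T+np.array(im['xyz'])
    else:
        T=np.array(im['tool_from_camera']); p=p@T[:3,:3].T+T[:3,3]
        P=p@rot(st['eef_rot']).T+np.array(st['position'])
    P[z==0]=np.nan
    return P
def snap(name,fn):
    st=read_state(); im=get_image(name); cv2.imwrite('pics/'+fn+'.png',im['pixels'][...,::-1])
    P=cloud(im,st); np.save('pics/'+fn+'.npy',P); return st,im,P
E
python3 - <<'E'
from h import *
s,_,_=snap('scene','s0'); snap('top','t0'); print(s)
E
```

```text
{'time_s': 0.0, 'joint_positions': array([ 1.03499839e+00,  2.76571364e-01,  1.50608043e+00,  1.11180219e-05,
        1.36067877e+00, -1.20991167e-01]), 'dq': array([-0.00061709, -0.00142211, -0.00098902, -0.00027205,  0.00028656,
        0.00028299]), 'joint_efforts': array([ 8.37579846e-04, -4.04575324e+01, -2.37233287e+01,  7.02342438e-02,
        3.43307597e-02, -8.23185769e-05]), 'position': array([0.23145093, 0.52577009, 0.20463921]), 'eef_rot': array([ 3.78558984e-04,  8.37560196e-01,  5.46344363e-01, -7.82181880e-04]), 'ft_force': array([0.2620771 , 0.1902505 , 0.65316737]), 'moment': array([-0.04413502,  0.01974   , -0.00492604]), 'grip_width': 0.0937917970988741}
```

View pics/s0.png

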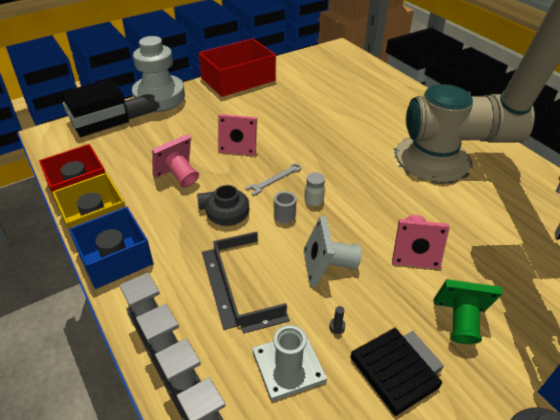

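View pics/t0.png

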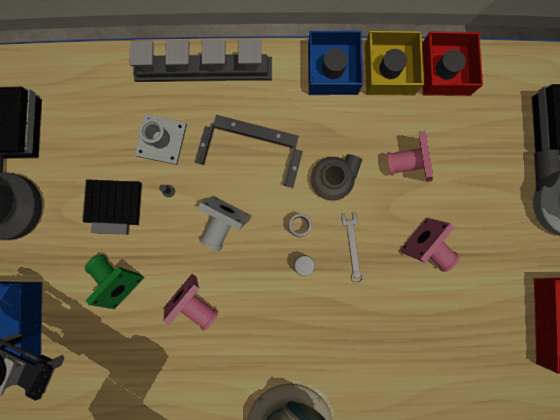

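The toppled bare-grey casting is at scene (330,250) and top (222,222), directly in front of the bay at top (250,150). The look-alikes are pink at top (190,303), (430,245) and (410,155), and green at (112,285). Only the grey one is bare aluminium. The upright_stub is at top (160,138). Next I'll measure and take an enlarged crop.

```bash
python3 - <<'E'
from h import *
T=np.load('pics/t0.npy');S=np.load('pics/s0.npy')
im=cv2.imread('pics/t0.png')
cv2.imwrite('pics/crop.png',cv2.resize(im[100:290,70:330],None,fx=3,fy=3,interpolation=cv2.INTER_CUBIC))
def reg(P,r0,r1,c0,c1): 
    q=P[r0:r1,c0:c1].reshape(-1,3); return q[np.isfinite(q).all(1)]
print('bench z',np.nanmedian(T[240:260,250:280,2]))
# bay tops
b=reg(T,112,190,192,304); b=b[(b[:,2]>.024)&(b[:,2]<.036)]
print('bay n',len(b),b.min(0),b.max(0))
r=cv2.minAreaRect(b[:,:2].astype(np.float32)); print('bay rect',r, cv2.boxPoints(r))
s=np.vstack([reg(T,190,255,192,255),reg(S,215,290,303,364)])
np.save('pics/stub.npy',s)
for nm,s in (('top',reg(T,190,255,192,255)),('scene',reg(S,215,290,303,364))):
    s=s[s[:,2]>.012]; print(nm,len(s),s.min(0),s.max(0))
    e=s[s[:,2]>.095]; print(' upper edge',len(e)); 
    if len(e)>5: 
        r=cv2.minAreaRect(e[:,:2].astype(np.float32)); print(r,cv2.boxPoints(r).tolist())
# others
for n,(r0,r1,c0,c1) in dict(up=(110,168,130,190),tur=(152,205,308,365),mod=(175,240,80,146),slv=(208,240,286,314),jar=(250,280,292,318),bolt=(180,200,156,178)).items():
    q=reg(T,r0,r1,c0,c1); q=q[q[:,2]>.012]; print(n,q.min(0).round(3),q.max(0).round(3))
E
```

```text
bench z 0.00041930112806820574
bay n 462 [ 0.60165402 -0.0193131   0.02415065] [0.75967779 0.21650547 0.03572833]
bay rect ((0.6800889372825623, 0.09948084503412247), (0.22083322703838348, 0.1069028228521347), 74.68144989013672) [[ 0.5993661   0.0071082 ]
 [ 0.70247084 -0.02113396]
 [ 0.76081175  0.1918535 ]
 [ 0.65770704  0.22009565]]
top 1501 [0.44175826 0.09615799 0.01217439] [0.5751521  0.21629736 0.1159507 ]
 upper edge 408
((0.5207896828651428, 0.15836194157600403), (0.1105477511882782, 0.020428428426384926), 62.23653793334961) [[0.4860035479068756, 0.11420930922031403], [0.5040801763534546, 0.10469327867031097], [0.5555758476257324, 0.20251457393169403], [0.537499189376831, 0.21203060448169708]]
scene 1915 [0.44190273 0.09373407 0.01225807] [0.57405089 0.21690897 0.11317668]
 upper edge 415
((0.5195466876029968, 0.15840676426887512), (0.11238255351781845, 0.021241912618279457), 62.797035217285156) [[0.4844129681587219, 0.11328595876693726], [0.5033053755760193, 0.10357534885406494], [0.5546804070472717, 0.203527569770813], [0.5357879996299744, 0.2132381796836853]]
up [0.657 0.261 0.012] [0.787 0.389 0.106]
tur [ 0.563 -0.184  0.015] [ 0.676 -0.058  0.08 ]
mod [0.48  0.374 0.012] [0.62  0.518 0.038]
slv [ 0.473 -0.056  0.012] [ 0.527 -0.     0.066]
jar [ 0.378 -0.063  0.014] [ 0.428 -0.011  0.082]
bolt [0.578 0.289 0.012] [0.604 0.315 0.066]
```

View pics/crop.png

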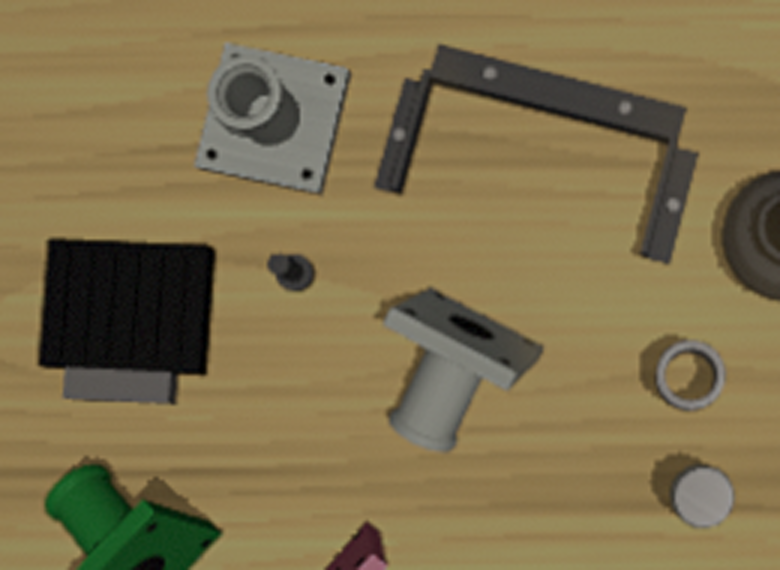

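The crop confirms it: bare grey flange, with its pipe pointing away from the bay. Bay origin is about (0.726, 0.087), with x at -15.3°. The stub edge is at about (0.511, 0.163, 0.105), the push direction is -27.7°, and the origin is about (0.539, 0.148). I'll straddle the pipe with both fingers behind the upper edge, so I'm moving above the start of that push.

>>> carry_out(steps=[{"translation": [3.2, -4.4, 0], "yaw": -1, "claw": 0.9}, {"translation": [3.2, -4.4, 0], "yaw": -1, "claw": 0.9}, {"translation": [3.2, -4.4, 0], "yaw": -1, "claw": 0.9}, {"translation": [3.2, -4.4, 0], "yaw": -1, "claw": 0.9}, {"translation": [3.2, -4.4, 0], "claw": 0.9}, {"translation": [3.2, -4.4, 0], "claw": 0.9}, {"translation": [3.2, -4.4, 0], "claw": 0.9}, {"translation": [3.2, -4.4, 0], "claw": 0.9}, {"translation": [0, 0, 0], "claw": 0.9}, {"translation": [0, 0, 0], "claw": 0.9}])

```text
invalid input
```

```bash
python3 - <<'E'
from h import *
s,im,P=snap('wrist','w0'); x=rot(s['eef_rot'])[:,0]
print(s['position'],np.degrees(np.arctan2(x[1],x[0])),s['grip_width'],s['joint_positions'])
q=P.reshape(-1,3); q=q[np.isfinite(q).all(1)]
q=q[(abs(q[:,0]-.52)<.1)&(abs(q[:,1]-.155)<.1)]
e=q[(q[:,2]>.097)&(q[:,2]<.12)]
print(len(e)); r=cv2.minAreaRect(e[:,:2].astype(np.float32)); print(r,cv2.boxPoints(r).tolist(),e[:,2].max())
E
```

```text
[0.2314791  0.52581199 0.20471188] 66.23516455006654 0.09424896173232279 [ 1.03502085e+00  2.76524859e-01  1.50596461e+00 -2.98479320e-05
  1.36069716e+00 -1.20994478e-01]
0Traceback (most recent call last):
  File "<stdin>", line 7, in <module>
    return umr_maximum(a, axis, None, out, keepdims, initial, where)
ValueError: zero-size array to reduction operation maximum which has no identity
```

View pics/w0.png

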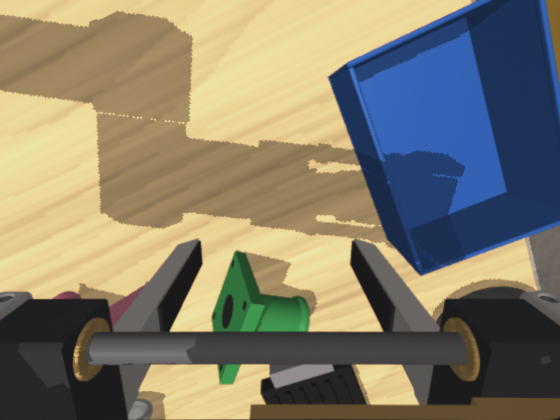

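The move was refused, so the arm hasn't moved. The wrist picture shows only the start view: the green look-alike at (260,310) and the blue box. I'm resending with all three fields in every row.

>>> carry_out(steps=[{"translation": [3.2, -4.4, 0], "yaw": -1, "claw": 0.9}, {"translation": [3.2, -4.4, 0], "yaw": -1, "claw": 0.9}, {"translation": [3.2, -4.4, 0], "yaw": -1, "claw": 0.9}, {"translation": [3.2, -4.4, 0], "yaw": -1, "claw": 0.9}, {"translation": [3.2, -4.4, 0], "yaw": 0, "claw": 0.9}, {"translation": [3.2, -4.4, 0], "yaw": 0, "claw": 0.9}, {"translation": [3.2, -4.4, 0], "yaw": 0, "claw": 0.9}, {"translation": [3.2, -4.4, 0], "yaw": 0, "claw": 0.9}, {"translation": [0, 0, 0], "yaw": 0, "claw": 0.9}, {"translation": [0, 0, 0], "yaw": 0, "claw": 0.9}])

```text
time_s: 1.4
position: [0.4871, 0.1745, 0.2051]
eef_rot: [-0.001, 0.856, 0.516, -0.0]
ft_force: [-0.7, -0.4, 0.8]
grip_width: 0.0843
```

```bash
python3 - <<'E'
from h import *
s,im,P=snap('wrist','w1'); x=rot(s['eef_rot'])[:,0]
print(s['position'],np.degrees(np.arctan2(x[1],x[0])),s['grip_width'],s['joint_positions'])
q=P.reshape(-1,3); q=q[np.isfinite(q).all(1)]
q=q[(abs(q[:,0]-.52)<.1)&(abs(q[:,1]-.155)<.1)]
e=q[(q[:,2]>.097)&(q[:,2]<.12)]
print(len(e)); r=cv2.minAreaRect(e[:,:2].astype(np.float32)); print(r,cv2.boxPoints(r).tolist())
E
```

```text
[0.48712447 0.17449131 0.20513909] 62.19026755399018 0.08433978628789278 [ 2.08738056e-01  1.89967232e-01  1.62319410e+00  9.47241822e-04
  1.32968976e+00 -8.76913558e-01]
1918
((0.5171368718147278, 0.16050171852111816), (0.10870576649904251, 0.015261002816259861), 62.065765380859375) [[0.48493337631225586, 0.11605627834796906], [0.49841630458831787, 0.10890714824199677], [0.5493403673171997, 0.20494715869426727], [0.5358574390411377, 0.21209628880023956]]
```

View pics/w1.png

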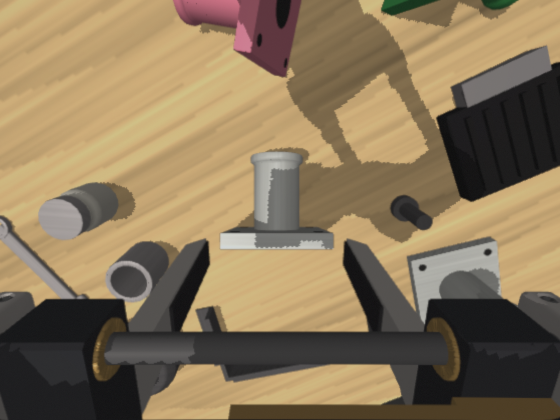

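The wrist view shows the stub centred between the fingers: edge at rows 233–247, columns 220–332. The lateral error is about 2 mm. I'm lowering to tip height 0.09 and starting the push.

>>> carry_out(steps=[{"translation": [0, 0, -3.9], "yaw": 0, "claw": 0.9}, {"translation": [0, 0, -3.9], "yaw": 0, "claw": 0.9}, {"translation": [0, 0, -3.7], "yaw": 0, "claw": 0.9}, {"translation": [0, 0, 0], "yaw": 0, "claw": 0.9}, {"translation": [0.7, -0.37, 0], "yaw": 0, "claw": 0.9}, {"translation": [0.7, -0.37, 0], "yaw": 0, "claw": 0.9}, {"translation": [0.7, -0.37, 0], "yaw": 0, "claw": 0.9}, {"translation": [0.7, -0.37, 0], "yaw": 0, "claw": 0.9}, {"translation": [0.7, -0.37, 0], "yaw": 0, "claw": 0.9}, {"translation": [0.7, -0.37, 0], "yaw": 0, "claw": 0.9}])

```text
time_s: 2.7
position: [0.5303, 0.1516, 0.0905]
eef_rot: [0.0, 0.856, 0.517, 0.0]
ft_force: [-2.2, 0.3, 0.8]
grip_width: 0.0846
```

```bash
cat > chk.py <<'E'
from h import *
import sys
s,im,P=snap('scene',sys.argv[1])
q=P.reshape(-1,3); q=q[np.isfinite(q).all(1)]
m=(q[:,2]>.008)&(q[:,2]<.13)&(abs(q[:,0]-.57)<.13)&(abs(q[:,1]-.13)<.11)
q=q[m]; print(s['position'],len(q),q.min(0),q.max(0))
cv2.imwrite('pics/%sc.png'%sys.argv[1],cv2.resize(im['pixels'][170:330,200:400,::-1],None,fx=3,fy=3,interpolation=cv2.INTER_CUBIC))
E
python3 chk.py s1
```

```text
[0.53033043 0.15164089 0.09047986] 1661 [0.4591662  0.08981545 0.00814269] [0.69968528 0.22029088 0.12996973]
```

View pics/s1c.png

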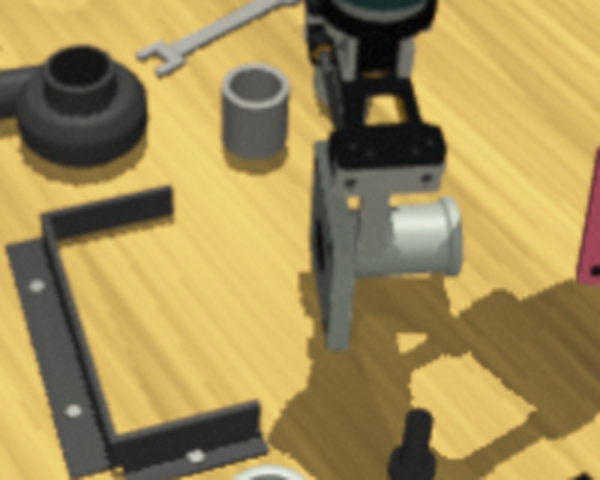

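The crop shows the flange now nearly vertical at (335,240) and the pipe level between the fingers, so it is rolling over as planned. I'll keep pushing.

>>> carry_out(steps=[{"translation": [0.7, -0.37, 0], "yaw": 0, "claw": 0.9}, {"translation": [0.7, -0.37, 0], "yaw": 0, "claw": 0.9}, {"translation": [0.7, -0.37, 0], "yaw": 0, "claw": 0.9}, {"translation": [0.7, -0.37, 0], "yaw": 0, "claw": 0.9}, {"translation": [0.7, -0.37, 0], "yaw": 0, "claw": 0.9}, {"translation": [0.35, -0.18, 0], "yaw": 0, "claw": 0.9}, {"translation": [0, 0, 0], "yaw": 0, "claw": 0.9}, {"translation": [0, 0, 0], "yaw": 0, "claw": 0.9}])

```text
time_s: 3.75
position: [0.5681, 0.1318, 0.0905]
eef_rot: [-0.0, 0.856, 0.517, -0.0]
ft_force: [-0.1, -0.3, 0.1]
grip_width: 0.0847
```

```bash
python3 chk.py s2
```

```text
[0.56806844 0.13182487 0.09048819] 2456 [0.54447742 0.04399038 0.00802737] [0.69995103 0.23437333 0.12992978]
```

View pics/s2c.png

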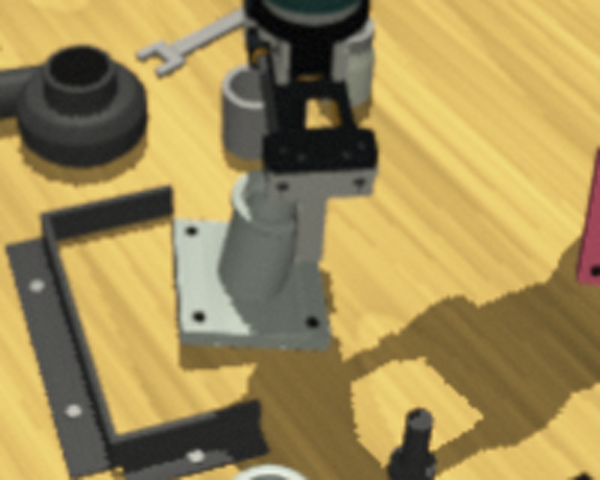

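It appears to be standing, with the flange at (250,290), but the shadow could mean it's still tilted. I'll fit the flange plane to find out.

```bash
cat > fit.py <<'E'
from h import *
import sys
# flange top by z in band; args: name
s,im,P=snap(sys.argv[1],sys.argv[2]); 
B=np.array([.726,.087]); a=np.radians(-15.3); X=np.array([np.cos(a),np.sin(a)]); Y=np.array([-X[1],X[0]])
px=im['pixels'].astype(int); grey=(px.sum(-1)>200)&(px.max(-1)-px.min(-1)<40)
q=P[grey&np.isfinite(P).all(-1)]
d=q[:,:2]-B; bx=d@X; by=d@Y
m=(q[:,2]>.006)&(q[:,2]<float(sys.argv[3]) if len(sys.argv)>3 else (q[:,2]>.010)&(q[:,2]<.023))&(bx>-.22)&(bx<.0)&(abs(by)<.095)
f=q[m]; A=np.c_[f[:,:2]-f[:,:2].mean(0),np.ones(len(f))]
c,*_=np.linalg.lstsq(A,f[:,2],rcond=None); print('n',len(f),'plane',c)
loc=np.c_[bx[m],by[m]].astype(np.float32); r=cv2.minAreaRect(loc); print('bayframe rect',r,s['position'])
t=(q[:,2]>.09)&(q[:,2]<.108)&(bx>-.22)&(bx<0)&(abs(by)<.09); g=np.c_[bx[t],by[t]].astype(np.float32)
if len(g)>8: print('pipe top',cv2.minEnclosingCircle(g),np.median(q[t][:,2]))
E
python3 fit.py scene s3; python3 fit.py top t3 .05
```

```text
n 1239 plane [0.00366422 0.00521683 0.01722058]
bayframe rect ((-0.1266995668411255, -0.006838113069534302), (0.11270684748888016, 0.10931652039289474), 76.98779296875) [0.56801933 0.13187496 0.0904966 ]
pipe top ((-0.13521574437618256, 0.01039104163646698), 0.049163609743118286) 0.09903653014634772
n 331 plane [-0.02357974  0.01249418  0.01651048]
bayframe rect ((-0.0604141503572464, 0.008651509881019592), (0.11969367414712906, 0.15800054371356964), 0.2637482285499573) [0.56800656 0.13188652 0.090524  ]
pipe top ((-0.1154317781329155, -0.026999982073903084), 0.015599213540554047) 0.10026041141527242
```

It stands flat: the plane tilt is below 0.01 and the centre is at bay (-0.127, -0.007), turned about -13°. The rectangle is 113 x 109 mm, which matches the flange. Next I'll back off, turn square to the bay, narrow the fingers and lower them behind the flange.

>>> carry_out(steps=[{"translation": [-3.05, 0.4, 0], "yaw": 0, "claw": 0.9}, {"translation": [-3.05, 0.4, 0], "yaw": 0, "claw": 0.9}, {"translation": [0, 0, 0], "yaw": 6.2, "claw": 0.65}, {"translation": [0, 0, 0], "yaw": 6.3, "claw": 0.65}, {"translation": [0, 0, -3], "yaw": 0, "claw": 0.65}, {"translation": [0, 0, -3], "yaw": 0, "claw": 0.65}, {"translation": [0, 0, -2.1], "yaw": 0, "claw": 0.65}, {"translation": [0, 0, 0], "yaw": 0, "claw": 0.65}])

```text
time_s: 4.9
position: [0.5057, 0.1397, 0.0083]
eef_rot: [-0.001, 0.795, 0.607, -0.002]
ft_force: [-0.2, 0.2, -0.2]
grip_width: 0.0612
```

```bash
python3 fit.py scene s4; python3 -c "
from h import *
s=read_state();x=rot(s['eef_rot'])[:,0];print(np.degrees(np.arctan2(x[1],x[0])),s['ft_force'],s['grip_width'])"
```

```text
n 1325 plane [0.00086881 0.00650008 0.01719019]
bayframe rect ((-0.14700183272361755, -0.0029996708035469055), (0.11395824700593948, 0.15201489627361298), 78.98116302490234) [0.50574684 0.13965793 0.00825962]
pipe top ((-0.16813614964485168, 0.01265048235654831), 0.07445084303617477) 0.09931943766037099
74.74267012657087 [ 1.41747888 -1.04670781  0.28533524] 0.06105211289875954
```

>>> carry_out(steps=[{"translation": [0.77, -0.21, 0], "yaw": 0, "claw": 0.65}, {"translation": [0.77, -0.21, 0], "yaw": 0, "claw": 0.65}, {"translation": [0.77, -0.21, 0], "yaw": 0, "claw": 0.65}, {"translation": [0.77, -0.21, 0], "yaw": 0, "claw": 0.65}, {"translation": [0.77, -0.21, 0], "yaw": 0, "claw": 0.65}, {"translation": [0.77, -0.21, 0], "yaw": 0, "claw": 0.65}, {"translation": [0.77, -0.21, 0], "yaw": 0, "claw": 0.65}, {"translation": [0.77, -0.21, 0], "yaw": 0, "claw": 0.65}, {"translation": [0.77, -0.21, 0], "yaw": 0, "claw": 0.65}, {"translation": [0, 0, 0], "yaw": 0, "claw": 0.65}])

```text
time_s: 6.2
position: [0.5789, 0.1208, 0.0097]
eef_rot: [0.001, 0.795, 0.607, 0.002]
ft_force: [-0.7, 0.4, -0.2]
grip_width: 0.0614
```

```bash
python3 chk.py s5
```

```text
[0.57890722 0.1207888  0.00965307] 3108 [0.44135797 0.03802788 0.00803781] [0.69998564 0.22130886 0.12998644]
```

View pics/s5c.png

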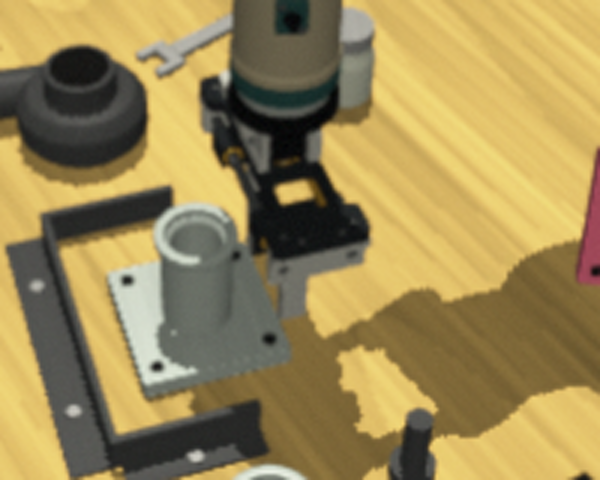

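The casting stands upright with its flange at (200,330), inside the bay, and is turning square against the fingers. About 33 mm remain.

>>> carry_out(steps=[{"translation": [0.68, -0.18, 0], "yaw": 0, "claw": 0.65}, {"translation": [0.68, -0.18, 0], "yaw": 0, "claw": 0.65}, {"translation": [0.68, -0.18, 0], "yaw": 0, "claw": 0.65}, {"translation": [0.48, -0.13, 0], "yaw": 0, "claw": 0.65}, {"translation": [0.29, -0.08, 0], "yaw": 0, "claw": 0.65}, {"translation": [0.1, -0.03, 0], "yaw": 0, "claw": 0.65}, {"translation": [0.1, -0.03, 0], "yaw": 0, "claw": 0.65}, {"translation": [0, 0, 0], "yaw": 0, "claw": 0.65}])

```text
time_s: 7.25
position: [0.6067, 0.1127, 0.0095]
eef_rot: [0.0, 0.795, 0.607, 0.0]
ft_force: [-4.9, 0.8, 2.2]
grip_width: 0.061
```

```bash
python3 fit.py scene s6 ; python3 -c "
from h import *
s=read_state();print(s['ft_force'])"
```

```text
n 1381 plane [ 0.00163843 -0.00657564  0.01743116]
bayframe rect ((-0.06208120286464691, 0.005389504134654999), (0.11236540228128433, 0.11511330306529999), 89.93660736083984) [0.60673691 0.11273282 0.00947365]
pipe top ((-0.07266871631145477, 0.02514258399605751), 0.05587848648428917) 0.09926700433186247
[-3.3067405   0.80886191  2.27038563]
```

>>> carry_out(steps=[{"translation": [0.19, -0.05, 0], "yaw": 0, "claw": 0.65}, {"translation": [0.19, -0.05, 0], "yaw": 0, "claw": 0.65}, {"translation": [0.1, -0.03, 0], "yaw": 0, "claw": 0.65}, {"translation": [0, 0, 0], "yaw": 0, "claw": 0.65}])

```text
time_s: 7.8
position: [0.6085, 0.1122, 0.0094]
eef_rot: [-0.002, 0.795, 0.607, -0.002]
ft_force: [-9.7, 2.6, 6.5]
grip_width: 0.061
```

>>> carry_out(steps=[{"translation": [0.19, -0.05, 0], "yaw": 0, "claw": 0.65}, {"translation": [0.19, -0.05, 0], "yaw": 0, "claw": 0.65}, {"translation": [0, 0, 0], "yaw": 0, "claw": 0.65}])

```text
time_s: 8.18
position: [0.6087, 0.112, 0.0093]
eef_rot: [-0.005, 0.795, 0.607, -0.004]
ft_force: [-14.5, 4.7, 11.7]
grip_width: 0.0608
```

```bash
python3 fit.py scene s7
```

```text
n 1338 plane [-0.00112262 -0.00772445  0.0175556 ]
bayframe rect ((-0.06688825786113739, 0.006412170827388763), (0.12459571659564972, 0.11133700609207153), 0.08980012685060501) [0.60866735 0.11196544 0.0093079 ]
pipe top ((-0.07300908863544464, 0.027548467740416527), 0.058788686990737915) 0.09880908137931865
```

It advanced only 0.2 mm for 4 mm commanded, so it is hard against the stop. I'm backing off and lifting clear.

>>> carry_out(steps=[{"translation": [-0.8, 0.22, 0], "yaw": 0, "claw": 0.65}, {"translation": [-1.0, 0.27, 0], "yaw": 0, "claw": 0.65}, {"translation": [-2.5, 0.68, 0], "yaw": 0, "claw": 0.65}, {"translation": [-4, 1.1, 0], "yaw": 0, "claw": 0.65}, {"translation": [-3, 0.8, 3], "yaw": 0, "claw": 0.65}, {"translation": [0, 0, 5], "yaw": 0, "claw": 0.65}, {"translation": [0, 0, 5], "yaw": 0, "claw": 0.65}, {"translation": [-5, 0, 3], "yaw": 0, "claw": 0.65}, {"translation": [-5, 0, 0], "yaw": 0, "claw": 0.65}, {"translation": [0, 0, 0], "yaw": 0, "claw": 0.65}])

```text
time_s: 9.48
position: [0.3998, 0.141, 0.1701]
eef_rot: [0.001, 0.795, 0.607, 0.001]
ft_force: [0.5, 0.3, 0.6]
grip_width: 0.0614
```

```bash
python3 fit.py scene s8; python3 fit.py top t8; python3 chk.py s9
```

```text
n 1354 plane [ 6.26254769e-05 -7.91900540e-03  1.75248764e-02]
bayframe rect ((-0.057697732001543045, 0.006055086851119995), (0.1066126599907875, 0.11154145002365112), 0.11562813818454742) [0.39984705 0.14095029 0.17007208]
pipe top ((-0.05476253852248192, 0.006027934607118368), 0.030720289796590805) 0.09930276534791249
n 1333 plane [0.00320111 0.00044491 0.01667569]
bayframe rect ((-0.054947275668382645, 0.005456306040287018), (0.1114029511809349, 0.10994662344455719), 89.9420166015625) [0.40236762 0.14110173 0.1701807 ]
pipe top ((-0.055731259286403656, 0.006091627292335033), 0.029933737590909004) 0.09930232927392901
[0.40358124 0.14118873 0.17009149] 2072 [0.48562988 0.0408541  0.00801086] [0.69995823 0.22958334 0.10504765]
```

View pics/t8.png

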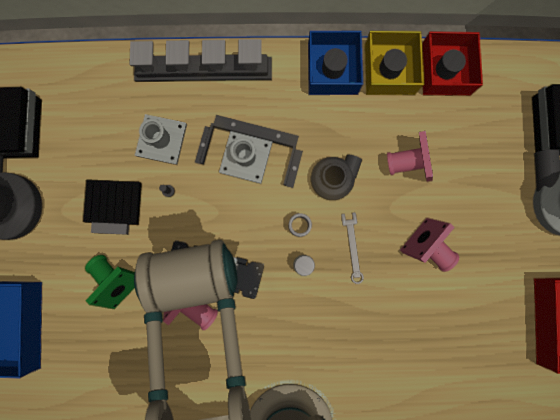

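The top view shows the casting upright in the bay at (245,155), square and touching the stop. Both cameras put it at bay x of about -0.055, y of about +0.006, with a yaw error below 0.2°. The bystanders look unmoved.

```bash
python3 -c "
from rig import close_job
print(close_job())"
```

```text
the job is handed in; nothing more can be done
None
```

I tipped the bare grey casting upright by pushing its upper flange edge with both fingers straddling the pipe. It landed standing at bay (-0.127, -0.007). I then slid it in by the flange's rear edge until it stopped against the back stop at about 15 N, backed off and handed the job in at about 10 s; `close_job` gives no verdict.

**Final checks:**
- **Position:** the pipe-top fits from the two cameras put the centre at bay (-0.055, +0.006). The scene camera's flange rectangle read x = -0.058, which is still within the limit.
- **Attitude:** it is square to the stop within about 0.2° and upright, with the fitted flange plane tilted less than 0.01 rad.
- **Surroundings:** the bystanders look unmoved in the top picture; I did not re-measure their positions. The arm is clear of the casting.

**Failed or disagreed:**
- The first move call was refused because some rows had no yaw value.
- Some fits in between were off, mostly when the fingers were in view, so I ignored them.

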